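Bring the long microscope objective to the lens dish

ROBOT

A 6-joint arm with a two-finger parallel gripper is mounted at the origin on the work surface. World frame = base frame: x ahead of the robot, y to its left, z up, the work surface at z = 0. Lengths are in m, angles in rad, forces in N, time in s.
With the tool pointing down it reaches from about 0.35 to 0.85 m from the base axis. Payload 8.1 kg.
Tool frame: the origin (TCP) lies on the centre line of the jaws, within the pads' length; the fingertips stand 11 mm ahead of it and the grasp point (between the pads) lies 8 mm behind it (tip_extent is the distance from the TCP to the fingertips, in m); z points along the fingers, y is the direction in which the jaws open and shut (so a half turn about z gives the same grasp; the last joint's range is limited). The gripper opens to 93 mm and grips with 3 to 60 N. Pads are 15 mm wide; open, the fingers measure 128 mm over their backs; the gripper's body (75 mm by 188 mm) begins 65 mm behind the grasp point.
Start: joints at [1.199, 0.13, 1.488, -0, 1.523, -0.085], TCP at [0.17, 0.576, 0.23] pointing down, gripper open.
Joint ranges: [-2.96, 2.96], [-0.89, 2.26], [0.02, 2.5], [-1.34, 4.48], [0, 2.73], [-2.66, 2.66]. Speed limits (rad/s): [2.39, 2.39, 2.79, 3.14, 3.14, 3.14].

INTERFACE

Orientations are given as a rotation vector (axis times angle).
In Python, from plant import * gives the robot as it stands. The module is installed in compiled form; this text tells all that it offers.
- The arm moves only by the shell command python3 -m pendant 'ROWS'. ROWS is JSON, a list of rows, each an object of numbers: "wx", "wy", "wz": the turn, a rotation vector about the tool's x, y, z in degrees; "x", "y", "z": the shift along the tool's x, y, z in m; "hand": the opening, from 0 (shut) to 1 (fully open). In form: [{"wx": .., "wy": .., "wz": .., "x": .., "y": .., "z": .., "hand": ..}, ...]. A call has exactly 8 rows; each row shifts and turns the commanded pose from where the row before left it, along the tool's axes as they then stand; what a row does not reach is not made up. A row lasts 1/8 s, in which the tool goes at most 62.5 mm and 10.7 degrees, less where a joint would pass 70% of its speed; a pose out of reach is approached as far as the arm can. A call is refused whole if a number of a shift passes 0.0625 or a number of a turn 10.7, either way. A call with a gripper value outside its range is refused whole. The fingers move at their own pace and stop on an object; the grip force is fixed at half the most. Time passes only in rows, so rows that do not move let the fingers close, or fill a call up. It gives the time, the measured TCP pose, the force and the opening at its end, in the units of the state.
- observe(): the state, without advancing time (a new reading comes with each control period).
- get_image(name): name is "scene" or "top" or "wrist"; returns (picture, depth): 384x512x3 uint8, red, green, blue; 384x512 float32, m along the optical axis (not along the pixel's ray), 0 where there is no reading.
- camera_params(name): a dict with "fx", "fy", "cx", "cy" (pixels), "T" (4x4, takes a point from camera to world coordinates). Camera axes: x right, y up, looking along -z (the intrinsics and any distortion apply to the point x, -y, -z); pixel columns grow to the right and rows downward; lengths in m; the calibration is good to about 2 mm. The wrist camera is an equidistant fisheye: a pixel r from the principal point sees the ray r / f radians off the axis. A picture is of the moment at which its call begins: read the wrist's pose just before it. camera_params takes no time and is no camera call; for the wrist camera it gives the pose at the moment of the call.
- hand_in(): hands the job in, once; it reports no verdict.
The state is a dict: "clock": time; "joints": joint angles; "joint_velocities": joint speeds; "joint_torque": joint torques, N m; "eef_pos": TCP position; "eef_rot": TCP orientation; "force": force on the tool from outside, world axes, zero at the start; "ft_torque": the same for the moment, N m; "width": finger opening in m.
Only numpy, scipy, OpenCV 4.12 (cv2) and the standard library are available. Lean on these libraries where they do the work, as an engineer would, in place of code of your own. Each camera call takes 0.05 s, during which the arm holds its last target. There are 200 camera calls.

TASK

Pick the longest of the three microscope objectives, the one with the tapered nose, out of the pocket tray and stand it upright near the middle of the shallow white lens dish, ready for cleaning. Leave the other two objectives standing in their pockets.

Things in the scene. Friction and masses are not known exactly. Their poses are not given: they have to be found in the camera images.
- long_center (a point): Long objective: steel cylinder 26 mm across, 60 mm tall, lower 44 mm straight, then tapering to a 10 mm tip; 120 g. Point: on its axis half-way up, 30 mm above its underside; z up the axis. Starts nose up in a pocket of a fixed light-grey tray 11 mm thick; pockets 30 mm wide, 8 mm deep, floor 3 mm above the table. At the start its y axis runs along the row of pockets, x across it, where both sides are free.
- middle_center (a point): Middle-sized objective, to be left alone: steel, 26 mm across, 46 mm tall, blunt nose with a tip 16 mm across. Point: on its axis half-way up, 23 mm above its underside. It stands in another pocket of the same tray; the tray is 262 x 70 mm with four pockets in one row, 64 mm between neighbouring centres, one end pocket empty.
- short_center (a point): Short objective, to be left alone: steel, 26 mm across, 34 mm tall, almost flat top with a tip 20 mm across. Point: on its axis half-way up, 17 mm above its underside. It stands in another pocket of the same tray; the three objectives change places from start to start.
- dish: The lens dish: a fixed, shallow, round white plastic dish without a lid, 80 mm across outside at the rim and 10 mm high, wall 3 mm, inside about 70 mm across at the flat floor, which lies 4 mm above the work surface. Origin at the centre of its underside, on the work surface; z up.

How it is judged:
By the outcome, as a careful person would: the job done as asked, in the order asked, and still so for the second after the job is handed in, with the robot touching nothing.
It also fails if it takes over 42 s, if anything falls off the work surface, if the arm or the gripper's body presses on something with over 40 N, if the wrist force passes 120 N, or if a joint passes its speed limit or range.

## Working session

There is one attempt and no reset: what is moved stays moved. The work goes in short steps, Python scripts to look and compute and a shell command to move; the robot and the scene stay as the last step left them, time stands still between calls to the robot, and variables do not carry over. Pictures are saved under pics/ and viewed, about 8 in all and at most 12, crops included, and the job is handed in when it is done.

```bash
mkdir -p pics; cat > h.py <<'E'
from plant import *
import numpy as np, cv2
from scipy.spatial.transform import Rotation as R
def shot(n,f):
    p=camera_params(n); im,d=get_image(n)
    cv2.imwrite('pics/'+f+'.png',im[:,:,::-1]); np.savez('pics/'+f+'.npz',im=im,d=d,**p); return im,d,p
def load(f): return dict(np.load('pics/'+f+'.npz'))
def ray(p,u,v):
    T=p['T']; r=np.array([(u-p['cx'])/p['fx'],-(v-p['cy'])/p['fy'],-1.]); return T[:3,3],T[:3,:3]@r
def onplane(p,u,v,z):
    o,r=ray(p,u,v); return o+r*(z-o[2])/r[2]
def cloud(p,d):
    v,u=np.mgrid[:d.shape[0],:d.shape[1]]
    c=np.stack([(u-p['cx'])/p['fx']*d,-(v-p['cy'])/p['fy']*d,-d],-1); return c@p['T'][:3,:3].T+p['T'][:3,3]
E
python3 - <<'E'
from h import *
s=observe();print({k:np.round(v,3) for k,v in s.items()}); print(R.from_rotvec(s['eef_rot']).as_matrix().round(3))
a=shot('top','top0')[0];b=shot('scene','sc0')[0]
for n in('top','scene'):print(camera_params(n))
E
```

```text
{'clock': np.float64(0.0), 'joints': array([ 1.199,  0.131,  1.489,  0.   ,  1.523, -0.085]), 'joint_velocities': array([ 0.   ,  0.   , -0.   , -0.001,  0.001, -0.001]), 'joint_torque': array([-2.0000e-03, -5.5986e+01, -4.9175e+01,  7.7000e-02,  3.6000e-02,
       -0.0000e+00]), 'eef_pos': array([0.169, 0.575, 0.229]), 'eef_rot': array([-4.490e-01, -3.109e+00,  3.000e-03]), 'force': array([-0.193, -0.71 ,  0.131]), 'ft_torque': array([-0.001,  0.025, -0.012]), 'width': np.float64(0.093)}
[[-0.959  0.283 -0.001]
 [ 0.283  0.959 -0.002]
 [ 0.    -0.002 -1.   ]]
{'fx': 393.7783314881403, 'fy': 393.7783314881403, 'cx': 250.71906963798946, 'cy': 188.4947688936818, 'T': array([[-0.00422846,  0.99174168, -0.12818177,  0.44393148],
       [-0.99968022, -0.00738808, -0.02418405, -0.05282445],
       [-0.02493134,  0.12803852,  0.99145578,  0.81158081],
       [ 0.        ,  0.        ,  0.        ,  1.        ]])}
{'fx': 471.14069071108923, 'fy': 471.14069071108923, 'cx': 259.96903573721596, 'cy': 186.09388298321718, 'T': array([[-0.73337838, -0.54035159,  0.41252431,  0.89944322],
       [ 0.6796032 , -0.56738736,  0.46498503,  0.37826933],
       [-0.01719432,  0.62136281,  0.78333429,  0.73460126],
       [ 0.        ,  0.        ,  0.        ,  1.        ]])}
```

View pics/top0.png

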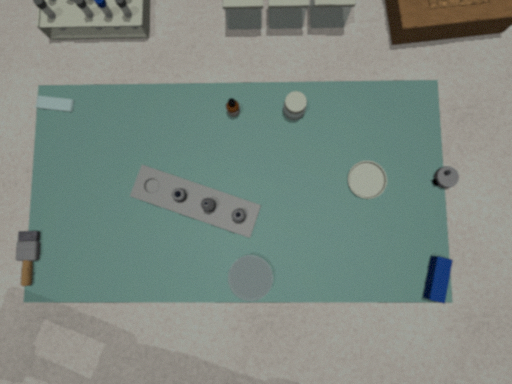

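View pics/sc0.png

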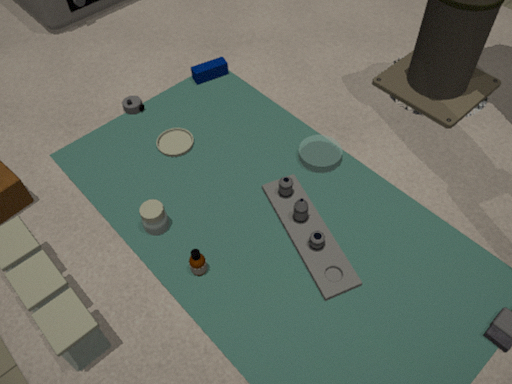

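The top view shows the tray with objectives at about (180,195), (209,205) and (239,215). The pocket at (151,185) is empty, and the white dish is at (367,180). Next I'll measure heights and positions.

```bash
python3 - <<'E'
from h import *
t=load('top0');s=load('sc0')
for n,f,pts in(('top',t,[(180,195),(209,205),(239,215)]),('scene',s,[(317,239),(301,208),(286,186)])):
    P=cloud(f,f['d'])
    for u,v in pts:
        c=P[v-22:v+22,u-16:u+16].reshape(-1,3); z=c[:,2]; zm=np.percentile(z,99.5)
        m=z>0.025; top=z>zm-.006
        print(n,(u,v),'zmax',zm.round(4),'n',m.sum(),'mean>25mm',c[m].mean(0).round(4),'top',c[top].mean(0).round(4))
# dish, tray
hsv=cv2.cvtColor(t['im'],cv2.COLOR_RGB2HSV)
P=cloud(t,t['d'])
print('tray z',P[188,165],P[213,224],'table',P[230,330],'dish floor',P[180,367])
im=t['im'];sub=im[150:212,335:400].astype(int)
m=((sub[...,0]>sub[...,1]-5)&(sub[...,0]>120)).astype(np.uint8)
k=max(cv2.findContours(m,0,2)[0],key=cv2.contourArea)
e=cv2.fitEllipse(k+np.array([335,150]));print(e,onplane(t,*e[0],.01),'diam',max(e[1])*.8/393.8)
im=s['im'];x0,y0=145,115;sub=im[y0:165,x0:205].astype(int)
m=((sub[...,0]>sub[...,1]-5)&(sub[...,0]>120)).astype(np.uint8)
k=max(cv2.findContours(m,0,2)[0],key=cv2.contourArea)
e=cv2.fitEllipse(k+np.array([x0,y0]));print(e,onplane(s,*e[0],.01))
# tray outline
m=((P[...,2]>.004)&(P[...,2]<.02)).astype(np.uint8);m[:150]=0;m[250:]=0;m[:,:120]=0;m[:,270:]=0
m=cv2.morphologyEx(m,cv2.MORPH_CLOSE,np.ones((25,25)))
g=cv2.cvtColor(t['im'],cv2.COLOR_RGB2HSV)[...,1];m2=np.zeros_like(m);m2[155:245,120:270]=(g[155:245,120:270]<50)
k=max(cv2.findContours(m2,0,2)[0],key=cv2.contourArea);r=cv2.minAreaRect(k);b=cv2.boxPoints(r)
w=np.array([onplane(t,*q,.011) for q in b]);print(w.round(4),'sides',np.linalg.norm(np.diff(w,axis=0),axis=1),'centre',w.mean(0))
A=cv2.resize(t['im'][150:250,120:270],None,fx=5,fy=5,interpolation=2)[:,:,::-1]
B=cv2.resize(s['im'][165:300,250:365],None,fx=4,fy=4,interpolation=2)[:,:,::-1]
cv2.imwrite('pics/c1.png',B[:, :])
E
```

```text
top (180, 195) zmax 0.04 n 148 mean>25mm [0.5315 0.1066 0.0574] top [0.5316 0.1069 0.0613]
top (209, 205) zmax 0.0658 n 156 mean>25mm [0.5099 0.0465 0.0785] top [0.5052 0.0393 0.1486]
top (239, 215) zmax 0.0534 n 152 mean>25mm [ 0.4895 -0.0109  0.0826] top [ 0.4887 -0.0119  0.1091]
scene (317, 239) zmax 0.0391 n 191 mean>25mm [0.548  0.1213 0.0529] top [0.5499 0.1235 0.0608]
scene (301, 208) zmax 0.0644 n 282 mean>25mm [0.5205 0.0518 0.0526] top [0.546  0.0794 0.1136]
scene (286, 186) zmax 0.063 n 252 mean>25mm [0.5084 0.0147 0.0533] top [0.5543 0.0832 0.1239]
tray z [0.54951114 0.14301979 0.01304673] [0.49751196 0.02140397 0.01071645] table [ 0.46216571 -0.19383539  0.00380154] dish floor [ 0.56404168 -0.27241324  0.00501079]
((366.8408508300781, 179.6656951904297), (33.51640319824219, 35.540191650390625), 129.72462463378906) [ 0.56399198 -0.27076082  0.01      ] diam 0.07219947516585196
((175.06468200683594, 141.80914306640625), (23.150959014892578, 34.81147384643555), 72.51679992675781) [ 0.56702    -0.26497789  0.01      ]
[[ 0.5317  0.2198  0.011 ]
 [ 0.6043  0.1974  0.011 ]
 [ 0.5149 -0.0571  0.011 ]
 [ 0.4447 -0.0325  0.011 ]] sides [0.07605888 0.26977785 0.074386  ] centre [0.52389607 0.08191166 0.011     ]
```

View pics/c1.png

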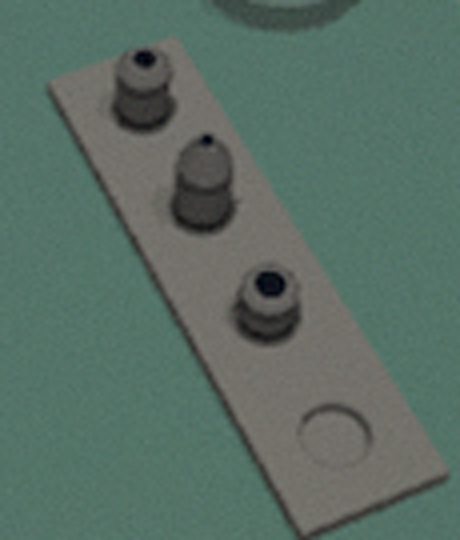

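The scene crop shows that the middle one of the three, with its tip at crop (206,140), i.e. scene (301.5,200), is tall with a tapered nose. It is the long one, and depth agrees (about 0.065 m). I'll refine its axis from the tip in both views, plus the neighbours for the row angle.

```bash
python3 - <<'E'
from h import *
t=load('top0');s=load('sc0')
def tip(f,u,v,r=9):
    g=f['im'].max(2)[v-r:v+r+1,u-r:u+r+1].astype(float)
    w=np.clip(45-g,0,None)if 0 else np.clip(np.percentile(g,10)-g,0,None)
    y,x=np.mgrid[v-r:v+r+1,u-r:u+r+1];return (w*x).sum()/w.sum(),(w*y).sum()/w.sum(),g.min()
for nm,a,b,z in(('long',(208,204),(301,200),.063),('mid',(239,214),(286,180),.049),('short',(179,194),(317,236),.037)):
    p=tip(t,*a,5);q=tip(s,*b,5)
    o1,d1=ray(t,*p[:2]);o2,d2=ray(s,*q[:2])
    M=np.stack([d1,-d2],1);k=np.linalg.lstsq(M,o2-o1,rcond=None)[0];x1=o1+k[0]*d1;x2=o2+k[1]*d2
    print(nm,np.round(p,1),np.round(q,1),onplane(t,*p[:2],z).round(4),onplane(s,*q[:2],z).round(4),'tri',((x1+x2)/2).round(4),'gap',np.linalg.norm(x1-x2).round(4))
A=cv2.resize(t['im'][160:250,125:270],None,fx=5,fy=5,interpolation=cv2.INTER_CUBIC)[:,:,::-1]
cv2.imwrite('pics/c2.png',A)
E
```

```text
long [211. 207.  45.] [301.2 199.7  20. ] [0.5056 0.0414 0.063 ] [0.5137 0.0527 0.063 ] tri [0.5059 0.0443 0.0478] gap 0.0027
mid [237.8 214.2  37. ] [285.7 179.2  11. ] [ 0.4925 -0.009   0.049 ] [ 0.4922 -0.0075  0.049 ] tri [ 0.4921 -0.0085  0.0481] gap 0.0013
short [177.8 193.7  31. ] [317.6 235.2  15. ] [0.5346 0.1113 0.037 ] [0.5336 0.1134 0.037 ] tri [0.534  0.1123 0.0362] gap 0.0023
```

View pics/c2.png

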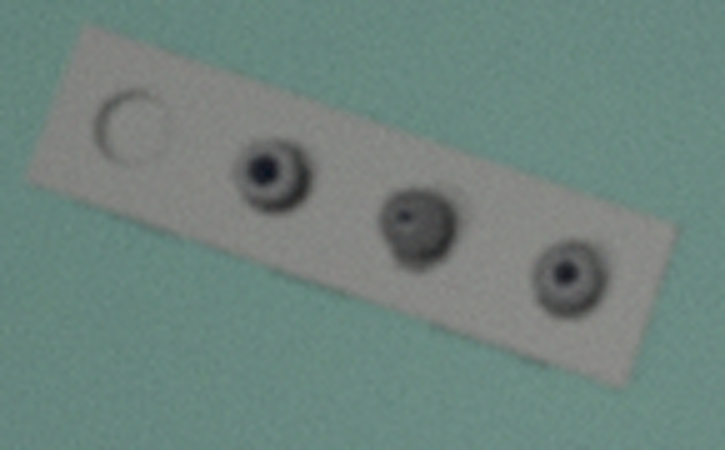

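The tip in this crop is at (404,216), i.e. top (205.8,203.2), so my blob pick for the long one was wrong in the top view. The tip by hand, the scene ray, the midpoint of the neighbours and the tray-centre geometry all agree on the long axis at about (0.513, 0.052) with the row at 70.9°. The neighbour spacing of 127.3 mm also matches the expected 128.

```bash
cat >> h.py <<'E'
def plan(pos,yaw,n):
    "print per-row tool-frame shifts to reach pos with tool y at yaw (deg), tool straight down, n rows"
    s=observe(); p=s['eef_pos']; M=R.from_rotvec(s['eef_rot'])
    c,q=np.cos(np.radians(yaw)),np.sin(np.radians(yaw)); y=np.array([c,q,0]);z=np.array([0,0,-1.]);G=R.from_matrix(np.stack([np.cross(y,z),y,z],1))
    w=np.degrees((M.inv()*G).as_rotvec())/n; d=(np.array(pos)-p)/n
    print('turn/row',w.round(2))
    for i in range(n): print(i,(M*R.from_rotvec(np.radians(w*i))).inv().apply(d).round(4))
E
python3 -c "
from h import *
plan((.513,.052,.15),-19.1,16)"
```

```text
turn/row [-0.    0.    5.79]
0 [-0.0298 -0.0253  0.005 ]
1 [-0.0322 -0.0221  0.005 ]
2 [-0.0343 -0.0188  0.0049]
3 [-0.036  -0.0152  0.0049]
4 [-0.0374 -0.0115  0.0049]
5 [-0.0383 -0.0077  0.0049]
6 [-0.0389 -0.0038  0.0049]
7 [-0.0391  0.0002  0.0049]
8 [-0.0389  0.0041  0.0049]
9 [-0.0383  0.008   0.0049]
10 [-0.0373  0.0119  0.0049]
11 [-0.0359  0.0156  0.0049]
12 [-0.0341  0.0191  0.0049]
13 [-0.032   0.0224  0.0049]
14 [-0.0296  0.0256  0.0049]
15 [-0.0269  0.0284  0.0049]
```

```bash
python3 -m pendant '[{"wx":0,"wy":0,"wz":5.8,"x":-0.030,"y":-0.025,"z":0.005,"hand":1},{"wx":0,"wy":0,"wz":5.8,"x":-0.032,"y":-0.022,"z":0.005,"hand":1},{"wx":0,"wy":0,"wz":5.8,"x":-0.034,"y":-0.019,"z":0.005,"hand":1},{"wx":0,"wy":0,"wz":5.8,"x":-0.036,"y":-0.015,"z":0.005,"hand":1},{"wx":0,"wy":0,"wz":5.8,"x":-0.037,"y":-0.0115,"z":0.005,"hand":1},{"wx":0,"wy":0,"wz":5.8,"x":-0.038,"y":-0.0075,"z":0.005,"hand":1},{"wx":0,"wy":0,"wz":5.8,"x":-0.039,"y":-0.004,"z":0.005,"hand":1},{"wx":0,"wy":0,"wz":5.8,"x":-0.039,"y":0,"z":0.005,"hand":1}]'
python3 -m pendant '[{"wx":0,"wy":0,"wz":5.8,"x":-0.039,"y":0.004,"z":0.005,"hand":1},{"wx":0,"wy":0,"wz":5.8,"x":-0.038,"y":0.008,"z":0.005,"hand":1},{"wx":0,"wy":0,"wz":5.8,"x":-0.037,"y":0.012,"z":0.005,"hand":1},{"wx":0,"wy":0,"wz":5.8,"x":-0.036,"y":0.0155,"z":0.005,"hand":1},{"wx":0,"wy":0,"wz":5.8,"x":-0.034,"y":0.019,"z":0.005,"hand":1},{"wx":0,"wy":0,"wz":5.8,"x":-0.032,"y":0.0225,"z":0.005,"hand":1},{"wx":0,"wy":0,"wz":5.8,"x":-0.0295,"y":0.0255,"z":0.005,"hand":1},{"wx":0,"wy":0,"wz":5.8,"x":-0.027,"y":0.0285,"z":0.005,"hand":1}]'
python3 - <<'E'
from h import *
plan((.513,.052,.13),-19.1,2)
im,d,p=shot('wrist','w0');print(p['T'].round(3),p['fx'],p['cx'],p['cy'],observe()['eef_pos'])
E
```

```text
clock: 1.1
eef_pos: [0.3407, 0.3136, 0.1891]
eef_rot: [-1.642, -2.678, 0.001]
force: [-0.2, 1.0, 0.4]
width: 0.0931
clock: 2.1
eef_pos: [0.5118, 0.0523, 0.1491]
eef_rot: [-2.564, -1.815, 0.001]
force: [-0.1, 0.6, -0.1]
width: 0.0929
turn/row [-0.02  0.   -0.16]
0 [0.0001 0.0006 0.0096]
1 [0.0001 0.0006 0.0096]
[[ 0.943  0.322  0.086  0.535]
 [-0.333  0.911  0.244  0.119]
 [ 0.    -0.259  0.966  0.303]
 [ 0.     0.     0.     1.   ]] 297.3186396354542 252.62974966917884 192.72620242338058 [0.51337188 0.04871317 0.14855331]
```

View pics/w0.png

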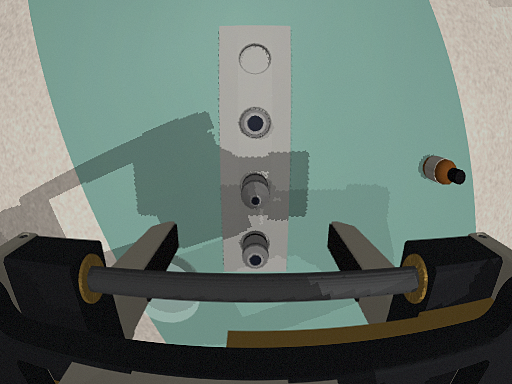

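The wrist view shows the long objective with its tip at (256,201), between the jaws, and the row vertical in the image. Casting that ray will check the estimate.

```bash
python3 - <<'E'
from h import *
p=load('w0')
def fish(u,v,z):
    a=np.array([u-p['cx'],v-p['cy']])/p['fx'];th=np.hypot(*a);n=a/th
    r=p['T'][:3,:3]@np.array([n[0]*np.sin(th),-n[1]*np.sin(th),-np.cos(th)]);o=p['T'][:3,3];return o+r*(z-o[2])/r[2]
print('long',fish(256,201,.063),'short',fish(256,123.5,.037),'mid',fish(256,261,.049),'pocket',fish(254.5,59,.011))
for i in range(3):
    s=observe();print(s['clock'],s['eef_pos'],s['eef_rot']);get_image('top')
print(camera_params('wrist')['T'][:3,3])
E
```

```text
long [0.51418994 0.05086132 0.063     ] short [0.53557705 0.11096207 0.037     ] mid [ 0.49312071 -0.01000599  0.049     ] pocket [0.55551964 0.17097428 0.011     ]
2.15 [0.51337188 0.04871317 0.14855331] [ 2.56887365e+00  1.80505327e+00 -1.76997883e-03]
2.2 [0.51220841 0.05059272 0.14865737] [ 2.56602457e+00  1.81197649e+00 -2.22291360e-03]
2.25 [0.51142226 0.05212274 0.14880824] [-2.56280843e+00 -1.81549821e+00  2.08692870e-03]
[0.53452415 0.1201324  0.30283097]
```

All estimates agree within about 2 mm. Descend to TCP z of about 0.028 (fingertips at 0.017, tray top at 0.011) with +2 mm in tool y.

```bash
python3 -m pendant '[{"wx":0,"wy":0,"wz":0,"x":0,"y":0.002,"z":0.02,"hand":1},{"wx":0,"wy":0,"wz":0,"x":0,"y":0,"z":0.025,"hand":1},{"wx":0,"wy":0,"wz":0,"x":0,"y":0,"z":0.025,"hand":1},{"wx":0,"wy":0,"wz":0,"x":0,"y":0,"z":0.02,"hand":1},{"wx":0,"wy":0,"wz":0,"x":0,"y":0,"z":0.015,"hand":1},{"wx":0,"wy":0,"wz":0,"x":0,"y":0,"z":0.01,"hand":1},{"wx":0,"wy":0,"wz":0,"x":0,"y":0,"z":0.006,"hand":1},{"wx":0,"wy":0,"wz":0,"x":0,"y":0,"z":0,"hand":1}]'
python3 - <<'E'
from h import *
get_image('top');s=observe();print(s['eef_pos'],s['force']);plan((.5135,.0517,.028),-19.1,1)
E
```

```text
clock: 3.3
eef_pos: [0.5133, 0.0529, 0.0286]
eef_rot: [-2.561, -1.819, 0.0]
force: [-0.5, -0.5, 0.5]
width: 0.0929
[0.51359256 0.05282336 0.02896362] [-0.55605389 -0.05696447 -0.57400146]
turn/row [ 0.02 -0.01 -0.13]
0 [-0.0011  0.0003  0.001 ]
```

```bash
python3 -m pendant '[{"x":-0.001,"hand":0.5},{"hand":0.4},{"hand":0.3},{"hand":0.2},{"hand":0.1},{"hand":0},{"hand":0},{"hand":0}]'; python3 -m pendant '[{"hand":0},{"hand":0},{"z":-0.004,"hand":0},{"z":-0.006,"hand":0},{"z":-0.01,"hand":0},{"z":-0.015,"hand":0},{"z":-0.02,"hand":0},{"z":-0.025,"hand":0}]'; python3 -c "
from h import *
shot('scene','sc1');im=shot('wrist','w1')[0]
a=cv2.imread('pics/sc1.png')[100:300,140:400];cv2.imwrite('pics/j1.png',np.vstack([cv2.resize(a,(400,300)),cv2.resize(im[:,:,::-1],(400,300))]))"
```

```text
invalid input
invalid input
```

View pics/j1.png

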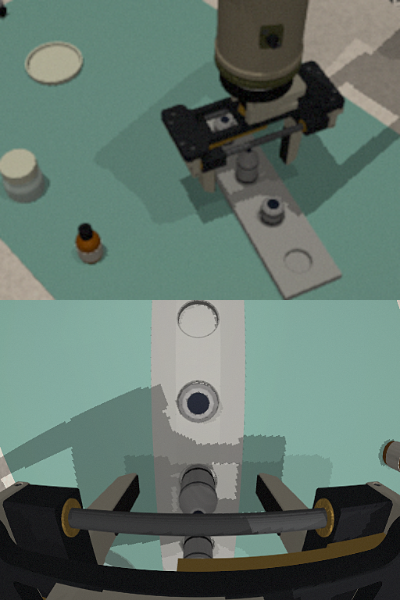

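Both calls were refused because every row needs all its keys, so nothing moved. The picture shows the open jaws straddling the long objective, with no contact. Now close.

```bash
python3 -m pendant '[{"wx":0,"wy":0,"wz":0,"x":-0.001,"y":0,"z":0,"hand":0.5},{"wx":0,"wy":0,"wz":0,"x":0,"y":0,"z":0,"hand":0.4},{"wx":0,"wy":0,"wz":0,"x":0,"y":0,"z":0,"hand":0.3},{"wx":0,"wy":0,"wz":0,"x":0,"y":0,"z":0,"hand":0.25},{"wx":0,"wy":0,"wz":0,"x":0,"y":0,"z":0,"hand":0.2},{"wx":0,"wy":0,"wz":0,"x":0,"y":0,"z":0,"hand":0.1},{"wx":0,"wy":0,"wz":0,"x":0,"y":0,"z":0,"hand":0},{"wx":0,"wy":0,"wz":0,"x":0,"y":0,"z":0,"hand":0}]'; python3 -m pendant '[{"wx":0,"wy":0,"wz":0,"x":0,"y":0,"z":0,"hand":0},{"wx":0,"wy":0,"wz":0,"x":0,"y":0,"z":0,"hand":0},{"wx":0,"wy":0,"wz":0,"x":0,"y":0,"z":0,"hand":0},{"wx":0,"wy":0,"wz":0,"x":0,"y":0,"z":0,"hand":0},{"wx":0,"wy":0,"wz":0,"x":0,"y":0,"z":-0.002,"hand":0},{"wx":0,"wy":0,"wz":0,"x":0,"y":0,"z":-0.003,"hand":0},{"wx":0,"wy":0,"wz":0,"x":0,"y":0,"z":-0.005,"hand":0},{"wx":0,"wy":0,"wz":0,"x":0,"y":0,"z":-0.005,"hand":0}]'
```

```text
clock: 4.45
eef_pos: [0.513, 0.0518, 0.0286]
eef_rot: [2.561, 1.819, 0.0]
force: [0.2, 0.8, -1.4]
width: 0.0247
clock: 5.45
eef_pos: [0.5131, 0.0519, 0.0441]
eef_rot: [2.561, 1.819, 0.0]
force: [-0.5, -0.4, -1.8]
width: 0.0245
```

Gripped; the width of 24.5 mm against a 26 mm diameter is close, and the force fits its weight. Lift and check.

```bash
python3 -m pendant '[{"wx":0,"wy":0,"wz":0,"x":0,"y":0,"z":-0.008,"hand":0},{"wx":0,"wy":0,"wz":0,"x":0,"y":0,"z":-0.012,"hand":0},{"wx":0,"wy":0,"wz":0,"x":0,"y":0,"z":-0.015,"hand":0},{"wx":0,"wy":0,"wz":0,"x":0,"y":0,"z":-0.015,"hand":0},{"wx":0,"wy":0,"wz":0,"x":0,"y":0,"z":-0.015,"hand":0},{"wx":0,"wy":0,"wz":0,"x":0,"y":0,"z":-0.012,"hand":0},{"wx":0,"wy":0,"wz":0,"x":0,"y":0,"z":-0.008,"hand":0},{"wx":0,"wy":0,"wz":0,"x":0,"y":0,"z":0,"hand":0}]'
python3 -c "
from h import *
shot('scene','sc2');im=shot('wrist','w2')[0]
a=cv2.imread('pics/sc2.png')[150:250,230:360];cv2.imwrite('pics/j2.png',np.vstack([cv2.resize(a,(390,300)),cv2.resize(im[150:300,160:355,::-1],(390,300))]))
plan((.565,-.268,.128),-50,16)"
```

```text
clock: 6.45
eef_pos: [0.5135, 0.0519, 0.1293]
eef_rot: [2.561, 1.819, 0.002]
force: [-0.6, 0.9, -2.5]
width: 0.0247
turn/row [-0.    0.    1.92]
0 [-0.0178  0.0097  0.    ]
1 [-0.0175  0.0103  0.    ]
2 [-0.0171  0.0108  0.    ]
3 [-0.0167  0.0114  0.    ]
4 [-0.0163  0.012   0.    ]
5 [-0.0159  0.0125  0.    ]
6 [-0.0155  0.013   0.    ]
7 [-0.0151  0.0135  0.    ]
8 [-0.0146  0.014   0.    ]
9 [-0.0141  0.0145  0.    ]
10 [-0.0136  0.015   0.    ]
11 [-0.0131  0.0154  0.    ]
12 [-0.0126  0.0159  0.    ]
13 [-0.012   0.0163  0.    ]
14 [-0.0115  0.0167  0.    ]
15 [-0.0109  0.0171  0.    ]
```

View pics/j2.png

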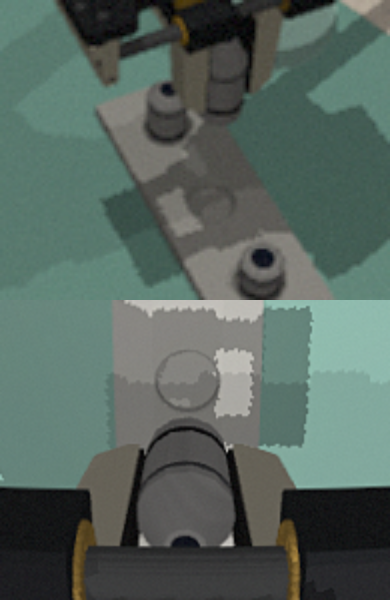

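The lifted objective hangs upright in the jaws, its pocket is empty and both others are still standing. Carry it over the dish: (−0.286, +0.154) in tool axes, yaw kept.

```bash
python3 -m pendant '[{"wx":0,"wy":0,"wz":0,"x":-0.013,"y":0.007,"z":0,"hand":0},{"wx":0,"wy":0,"wz":0,"x":-0.026,"y":0.014,"z":0,"hand":0},{"wx":0,"wy":0,"wz":0,"x":-0.026,"y":0.014,"z":0,"hand":0},{"wx":0,"wy":0,"wz":0,"x":-0.026,"y":0.014,"z":0,"hand":0},{"wx":0,"wy":0,"wz":0,"x":-0.026,"y":0.014,"z":0,"hand":0},{"wx":0,"wy":0,"wz":0,"x":-0.026,"y":0.014,"z":0,"hand":0},{"wx":0,"wy":0,"wz":0,"x":-0.026,"y":0.014,"z":0,"hand":0},{"wx":0,"wy":0,"wz":0,"x":-0.026,"y":0.014,"z":0,"hand":0}]'
python3 -m pendant '[{"wx":0,"wy":0,"wz":0,"x":-0.026,"y":0.014,"z":0,"hand":0},{"wx":0,"wy":0,"wz":0,"x":-0.026,"y":0.014,"z":0,"hand":0},{"wx":0,"wy":0,"wz":0,"x":-0.026,"y":0.014,"z":0,"hand":0},{"wx":0,"wy":0,"wz":0,"x":-0.013,"y":0.007,"z":0,"hand":0},{"wx":0,"wy":0,"wz":0,"x":0,"y":0,"z":0,"hand":0},{"wx":0,"wy":0,"wz":0,"x":0,"y":0,"z":0,"hand":0},{"wx":0,"wy":0,"wz":0,"x":0,"y":0,"z":0,"hand":0},{"wx":0,"wy":0,"wz":0,"x":0,"y":0,"z":0,"hand":0}]'
python3 -c "
from h import *
shot('wrist','w3');plan((.565,-.268,.128),-19.1,1)"
```

```text
clock: 7.55
eef_pos: [0.5474, -0.1687, 0.128]
eef_rot: [-2.561, -1.818, 0.001]
force: [-0.1, 0.7, -1.4]
width: 0.0248
clock: 8.55
eef_pos: [0.5643, -0.2682, 0.1288]
eef_rot: [2.56, 1.82, 0.0]
force: [0.0, 1.3, -1.4]
width: 0.0247
turn/row [ 0.   -0.   -0.09]
0 [0.0005 0.0005 0.0007]
```

View pics/w3.png

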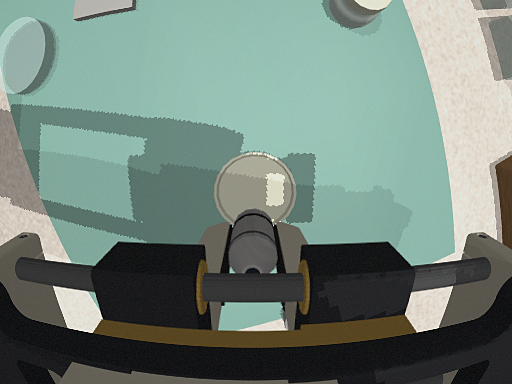

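The wrist view shows the dish rim from (215,190) to (296,190), with its far edge at (255,152). The objective hangs upright over it. A circle through ray-cast rim points refines the centre.

```bash
python3 - <<'E'
from h import *
from scipy.optimize import least_squares
p=load('w3')
def fish(u,v,z):
    a=np.array([u-p['cx'],v-p['cy']])/p['fx'];th=np.hypot(*a);n=a/th
    r=p['T'][:3,:3]@np.array([n[0]*np.sin(th),-n[1]*np.sin(th),-np.cos(th)]);o=p['T'][:3,3];return o+r*(z-o[2])/r[2]
im=p['im'].astype(int);m=((im[...,0]>=im[...,1]-4)&(im[...,2]<im[...,0]+2)).astype(np.uint8);m[:145]=0;m[206:]=0;m[:,:205]=0;m[:,306:]=0
k=max(cv2.findContours(m,0,1)[0],key=cv2.contourArea)[:,0];k=k[(k[:,1]<195)]
P=np.array([fish(u,v,.01)[:2] for u,v in k])
f=least_squares(lambda q:np.hypot(*(P-q[:2]).T)-q[2],[.565,-.268,.04],loss='soft_l1',f_scale=.001);print(k.min(0),k.max(0),f.x,np.abs(f.fun).mean())
P=np.array([fish(*q,.01)[:2] for q in((215,190),(296,190),(255,152),(228,163),(283,163))])
f=least_squares(lambda q:np.hypot(*(P-q[:2]).T)-q[2],[.565,-.268,.04]);print(f.x,f.fun)
print(observe()['eef_pos'])
E
```

```text
[214 152] [295 194] [ 0.56546091 -0.27111522  0.03878679] 0.00026236658302594186
[ 0.56625634 -0.27110035  0.03863656] [ 2.96560507e-05  7.61442900e-05  2.82151793e-04 -1.61897227e-04
 -2.26054907e-04]
[ 0.56432708 -0.26829533  0.12873559]
```

Radius is 38.7 mm (40 expected) and the centre about (0.5655, −0.270), agreeing with the other views. Contact is expected at TCP z ≈ 0.0296. Lower to 0.032 first.

```bash
python3 -m pendant '[{"wx":0,"wy":0,"wz":0,"x":-0.001,"y":0.0015,"z":0.012,"hand":0},{"wx":0,"wy":0,"wz":0,"x":0,"y":0,"z":0.02,"hand":0},{"wx":0,"wy":0,"wz":0,"x":0,"y":0,"z":0.02,"hand":0},{"wx":0,"wy":0,"wz":0,"x":0,"y":0,"z":0.018,"hand":0},{"wx":0,"wy":0,"wz":0,"x":0,"y":0,"z":0.014,"hand":0},{"wx":0,"wy":0,"wz":0,"x":0,"y":0,"z":0.009,"hand":0},{"wx":0,"wy":0,"wz":0,"x":0,"y":0,"z":0.004,"hand":0},{"wx":0,"wy":0,"wz":0,"x":0,"y":0,"z":0,"hand":0}]'
python3 -m pendant '[{"wx":0,"wy":0,"wz":0,"x":0,"y":0,"z":0,"hand":0},{"wx":0,"wy":0,"wz":0,"x":0,"y":0,"z":0.0005,"hand":0},{"wx":0,"wy":0,"wz":0,"x":0,"y":0,"z":0.0005,"hand":0},{"wx":0,"wy":0,"wz":0,"x":0,"y":0,"z":0.0005,"hand":0},{"wx":0,"wy":0,"wz":0,"x":0,"y":0,"z":0,"hand":0},{"wx":0,"wy":0,"wz":0,"x":0,"y":0,"z":0,"hand":0},{"wx":0,"wy":0,"wz":0,"x":0,"y":0,"z":0,"hand":0},{"wx":0,"wy":0,"wz":0,"x":0,"y":0,"z":0,"hand":0}]'
python3 -c "
from h import *
for i in range(4): s=observe();print(s['eef_pos'].round(4),s['force'].round(2));get_image('top')"
```

```text
clock: 9.6
eef_pos: [0.5655, -0.2704, 0.0318]
eef_rot: [2.561, 1.819, 0.0]
force: [-0.2, 0.4, -1.2]
width: 0.0247
clock: 10.6
eef_pos: [0.5653, -0.2703, 0.0301]
eef_rot: [-2.561, -1.819, 0.0]
force: [-0.2, 0.4, -1.2]
width: 0.0249
[ 0.5653 -0.2703  0.0301] [-0.25  0.36 -1.18]
[ 0.5653 -0.2703  0.0302] [ 0.28  0.26 -1.06]
[ 0.5653 -0.2704  0.0301] [-0.48 -0.77 -0.85]
[ 0.5653 -0.2703  0.0302] [ 0.15  0.16 -1.2 ]
```

Still free (weight −1.2 N). Continue by 0.3 mm rows.

```bash
python3 -m pendant '[{"wx":0,"wy":0,"wz":0,"x":0,"y":0,"z":0.0003,"hand":0},{"wx":0,"wy":0,"wz":0,"x":0,"y":0,"z":0.0003,"hand":0},{"wx":0,"wy":0,"wz":0,"x":0,"y":0,"z":0.0003,"hand":0},{"wx":0,"wy":0,"wz":0,"x":0,"y":0,"z":0,"hand":0},{"wx":0,"wy":0,"wz":0,"x":0,"y":0,"z":0,"hand":0},{"wx":0,"wy":0,"wz":0,"x":0,"y":0,"z":0,"hand":0},{"wx":0,"wy":0,"wz":0,"x":0,"y":0,"z":0,"hand":0},{"wx":0,"wy":0,"wz":0,"x":0,"y":0,"z":0,"hand":0}]'
python3 -c "
from h import *
for i in range(4): s=observe();print(s['eef_pos'].round(4),s['force'].round(2));get_image('top')"
```

```text
clock: 11.8
eef_pos: [0.5654, -0.2704, 0.0296]
eef_rot: [2.561, 1.819, 0.0]
force: [-2.0, 1.5, 5.5]
width: 0.025
[ 0.5654 -0.2704  0.0296] [-1.98  1.46  5.51]
[ 0.5654 -0.2704  0.0296] [-1.41  1.44  5.2 ]
[ 0.5654 -0.2704  0.0296] [-2.08  0.93  5.74]
[ 0.5654 -0.2704  0.0296] [-2.8   1.6   4.85]
```

Contact at z = 0.0296, as predicted. Ease off slightly, open, then retreat straight up.

```bash
python3 -m pendant '[{"wx":0,"wy":0,"wz":0,"x":0,"y":0,"z":-0.0003,"hand":0},{"wx":0,"wy":0,"wz":0,"x":0,"y":0,"z":0,"hand":0.3},{"wx":0,"wy":0,"wz":0,"x":0,"y":0,"z":0,"hand":0.35},{"wx":0,"wy":0,"wz":0,"x":0,"y":0,"z":0,"hand":0.45},{"wx":0,"wy":0,"wz":0,"x":0,"y":0,"z":0,"hand":0.6},{"wx":0,"wy":0,"wz":0,"x":0,"y":0,"z":0,"hand":0.7},{"wx":0,"wy":0,"wz":0,"x":0,"y":0,"z":0,"hand":0.7},{"wx":0,"wy":0,"wz":0,"x":0,"y":0,"z":0,"hand":0.7}]'
python3 -c "
from h import *
im=shot('wrist','w4')[0];cv2.imwrite('pics/c4.png',cv2.resize(im[140:320,130:380,::-1],None,fx=2,fy=2))"
```

```text
clock: 13.0
eef_pos: [0.5653, -0.2703, 0.0296]
eef_rot: [2.561, 1.819, -0.0]
force: [-0.2, -0.2, 0.1]
width: 0.0646
```

View pics/c4.png

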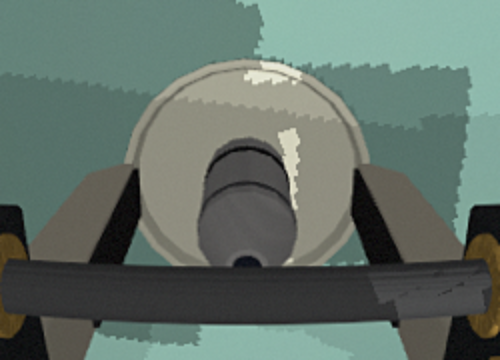

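The crop shows the objective standing upright in the dish, centred between the open jaws (axis at crop column 247), with clear gaps on both sides. Retreat straight up, then go further up and toward the base so the cameras can see.

```bash
python3 -m pendant '[{"wx":0,"wy":0,"wz":0,"x":0,"y":0,"z":-0.005,"hand":0.7},{"wx":0,"wy":0,"wz":0,"x":0,"y":0,"z":-0.015,"hand":0.7},{"wx":0,"wy":0,"wz":0,"x":0,"y":0,"z":-0.02,"hand":0.7},{"wx":0,"wy":0,"wz":0,"x":0,"y":0,"z":-0.025,"hand":0.7},{"wx":0,"wy":0,"wz":0,"x":0,"y":0,"z":-0.03,"hand":0.7},{"wx":0,"wy":0,"wz":0,"x":0,"y":0,"z":-0.03,"hand":0.7},{"wx":0,"wy":0,"wz":0,"x":0,"y":0,"z":-0.03,"hand":0.7},{"wx":0,"wy":0,"wz":0,"x":0,"y":0,"z":-0.02,"hand":0.7}]'
python3 -m pendant '[{"wx":0,"wy":0,"wz":0,"x":0,"y":-0.015,"z":0,"hand":0.7},{"wx":0,"wy":0,"wz":0,"x":0,"y":-0.025,"z":0,"hand":0.7},{"wx":0,"wy":0,"wz":0,"x":0,"y":-0.03,"z":0,"hand":0.7},{"wx":0,"wy":0,"wz":0,"x":0,"y":-0.03,"z":0,"hand":0.7},{"wx":0,"wy":0,"wz":0,"x":0,"y":-0.025,"z":0,"hand":0.7},{"wx":0,"wy":0,"wz":0,"x":0,"y":-0.015,"z":0,"hand":0.7},{"wx":0,"wy":0,"wz":0,"x":0,"y":0,"z":0,"hand":0.7},{"wx":0,"wy":0,"wz":0,"x":0,"y":0,"z":0,"hand":0.7}]'
python3 -c "
from h import *
a=shot('scene','sc5')[0];b=shot('top','top5')[0]
cv2.imwrite('pics/j5.png',np.vstack([cv2.resize(a[100:270,130:370,::-1],(480,340)),cv2.resize(b[140:230,130:400,::-1],(480,160))]))
d=load('sc5');P=cloud(d,d['d'])[105:160,145:205].reshape(-1,3);P=P[(P[:,2]>.03)&(P[:,2]<.09)]
print('zmax',P[:,2].max(),'mean',P.mean(0),'low',P[P[:,2]<.045].mean(0),'high',P[P[:,2]>.052].mean(0));print(observe()['force'])"
```

```text
clock: 14.05
eef_pos: [0.5661, -0.2708, 0.2082]
eef_rot: [2.558, 1.817, 0.003]
force: [0.2, -0.3, -0.1]
width: 0.0651
clock: 15.05
eef_pos: [0.4336, -0.2245, 0.205]
eef_rot: [2.561, 1.819, 0.001]
force: [0.8, 0.2, 0.8]
width: 0.0652
zmax 0.06688427759013171 mean [ 0.56995241 -0.26246478  0.04834646] low [ 0.57138215 -0.26025885  0.03749186] high [ 0.56851159 -0.26502587  0.05822894]
[ 1.04784478 -0.26127526  0.0690413 ]
```

View pics/j5.png

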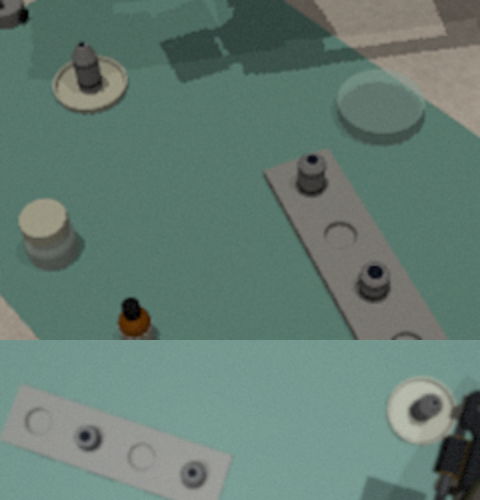

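Both views show the long objective upright near the dish's middle, with the other two still in their pockets and the gripper clear. Handing in.

```bash
python3 -c "
from plant import *
print(hand_in())"
```

```text
the job is handed in; nothing more can be done
None
```

I picked the long, tapered objective out of the tray, gripping it across the row, and stood it upright in the white lens dish. The job was handed in at about 15 s on the robot's clock, well under the 42 s limit.

**Placement:** I let go at about (0.5653, −0.2703). I had measured the dish centre at about (0.5655, −0.271), and the camera views of it agreed to within about 6 mm. The underside met the dish floor at the height I expected, with about 5.5 N.

**Last checks:** The scene and top views show the objective standing nose up near the middle of the dish. Depth puts its top at about 66 mm; 64 mm was expected. The other two objectives are still in their pockets and the gripper is clear.

**Disagreements:**
- **Tip detection:** my automatic pick of the long objective's tip was wrong in the top view. I read it by hand instead, and the other measurements backed that up.
- **Grip width:** the gripper read 24.7 mm on the 26 mm body, but the grip held steady.
- **Refused moves:** two move calls were refused for leaving out values, and nothing moved.

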